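# Start the utensil steriliser touch-free

## Robot

A 6-joint arm with a two-finger parallel gripper is mounted at the origin on the work surface. World frame = base frame: x ahead of the robot, y to its left, z up, the work surface at z = 0. Lengths are in m, angles in rad, forces in N, time in s.
With the tool pointing down it reaches from about 0.3 to 0.775 m from the base axis. Payload 14.6 kg.
Tool frame: the origin (TCP) lies between the finger pads; the fingertips stand 22 mm ahead of it and the grasp point (between the pads) lies 3 mm ahead of it (ctrl.tip_reach is the distance from the TCP to the fingertips, in m); z points along the fingers, y is the direction in which the jaws open and shut (so a half turn about z gives the same grasp; the last joint's range is limited). The gripper opens to 94 mm and grips with 3 to 60 N. Pads are 16 mm wide; open, the fingers measure 119 mm over their backs; the gripper's body (75 mm by 177 mm) begins 78 mm behind the grasp point.
Start: joints at [-1.313, 0.3, 1.521, -0, 1.321, -0.067], TCP at [0.176, -0.521, 0.227] pointing down, gripper open.
Joint ranges: [-3.03, 3.03], [-0.79, 2.21], [0.23, 2.52], [-1.04, 4.18], [0, 3.07], [-2.55, 2.55]. Speed limits (rad/s): [2.22, 2.22, 2.57, 3.14, 3.14, 3.14].

## Interface

Orientations are given as [roll, pitch, yaw] about the fixed x, y, z axes, in that order (R = Rz(yaw) Ry(pitch) Rx(roll)).
In Python, from station import ctrl gives the robot as it stands. The module is installed in compiled form; this text tells all that it offers.
- The arm moves only by the shell command python3 -m creep 'ROWS' [OPENING] [FORCE]. ROWS is a JSON object of lists of equal length, an entry for each row: "xyz": the shift along the tool's x, y, z in mm, a list of three; "spin": the turn about the tool's z in rad. In form: {"xyz": [[tx, ty, tz], ...], "spin": [spin, ...]}. A call has 1 to 5 rows; each row shifts and turns the commanded pose from where the row before left it, along the tool's axes as they then stand; what a row does not reach is not made up. A row lasts 1/8 s, in which the tool goes at most 62.5 mm and 10.7 degrees, less where a joint would pass 70% of its speed; a pose out of reach is approached as far as the arm can. A call with a gripper value outside its range is refused whole. OPENING is the finger opening in mm, from 0 to 94, set as the call begins (- or left out, the last holds). The fingers move at their own pace and stop on an object; FORCE is the grip in N (left out, the last holds). Time passes only in rows, so rows that do not move let the fingers close. It gives the time, the measured TCP pose, the force and the opening at its end, in the units of the state.
- ctrl.get_obs(): the state, without advancing time (a new reading comes with each control period).
- ctrl.camera(name): name is "scene" or "side" or "wrist"; returns the picture (384x512x3 uint8, red, green, blue); there is no depth.
- ctrl.camera_model(name): a dict with "fx", "fy", "cx", "cy" (pixels), "R" (3x3) and "t" (3): a world point X has camera coordinates R X + t. Camera axes: x right, y down, z forward; pixel columns grow to the right and rows downward; lengths in m; the calibration is good to about 2 mm. A picture is of the moment at which its call begins: read the wrist's pose just before it. camera_model takes no time and is no camera call; for the wrist camera it gives the pose at the moment of the call.
- ctrl.hand_in(): hands the job in, once; it reports no verdict.
The state is a dict: "time_s": time; "qpos": joint angles; "joint_vel": joint speeds; "tau": joint torques, N m; "ee_pos": TCP position; "eef_rot": TCP orientation; "force": force on the tool from outside, world axes, zero at the start; "moment": the same for the moment, N m; "grip_width": finger opening in m.
Only numpy, scipy, OpenCV 4.12 (cv2) and the standard library are available. Lean on these libraries where they do the work, as an engineer would, in place of code of your own. Each camera call takes 0.05 s, during which the arm holds its last target.

## Task

With the gripper holding nothing, push the steriliser's drawer fully shut; then point down at its blue eye with the fingertips about 3 cm above it and keep still there for two seconds to choose the short programme, and then do the same over the green eye to start it. Do not touch any of the eyes, do not let the fingertips come low over the red one (stop), and do not move the cup, tub or jug. Finish with the hand lifted well clear above the machine, with the drawer still shut.

Things in the scene. Friction and masses are not known exactly. Their poses are not given: they have to be found in the camera images.
- steriliser: Low white countertop machine, fixed to the counter: 280 (x, depth) x 320 (y, width) x 90 mm high. Origin at the centre of its underside, on the work surface; its x axis points away from the drawer front (the way the drawer is pushed to shut), y to the left, z up. Where it stands and its yaw vary. The three eyes stand on it in a row along y, at y = -90, 0 and 90 mm, x = -80 mm; which colour is where changes.
- drawer (a joint): How far the steriliser's drawer is open, m: 0 shut, against a hard stop; up to 0.12 open, towards the machine's -x. It slides straight, takes about 3 N to push, and stays where it is left.
- drawer_face (a point): Centre of the outer face of the drawer's grey front panel: flat, no handle, 314 mm wide, 70 mm high (12 to 82 mm above the work surface). Axes as the steriliser's; x is the way to push. It moves with the drawer; when shut it lies at x = -160 mm in the steriliser's frame (the panel stays 20 mm proud of the body). A clear cover closes the drawer's top.
- blue_face (a point): Touch-free sensor on the steriliser's top: black disc 52 mm across with a blue disc 42 mm across on it, 8 mm high in all, black dot in the middle; short programme. The point is the centre of its upper face, 98 mm above the work surface, z up. An eye answers to a fingertip held still within about 5 cm above its coloured disc.
- green_face (a point): Touch-free sensor on the steriliser's top: black disc 52 mm across with a green disc 42 mm across on it, 8 mm high in all, black dot in the middle; start. The point is the centre of its upper face, 98 mm above the work surface, z up. An eye answers to a fingertip held still within about 5 cm above its coloured disc.
- red_face (a point): Touch-free sensor on the steriliser's top: black disc 52 mm across with a red disc 42 mm across on it, 8 mm high in all, black dot in the middle; stop, to be left alone. The point is the centre of its upper face, 98 mm above the work surface, z up. An eye answers to a fingertip held still within about 5 cm above its coloured disc.
- eye_blue: The blue eye as a body; origin at the centre of its underside, 90 mm above the work surface.
- eye_green: The green eye as a body; origin as for the blue one.
- eye_red: The red eye as a body; origin as for the blue one.
- espresso_cup: Off-white loose espresso cup, 64 mm across, 55 mm high, standing on the rear half of the steriliser's top. Origin at the centre of its underside. To be left alone.
- tub: White loose tub with an orange lid, 90 mm across, 120 mm high, on the counter to the left of the machine. Origin at the centre of its underside. To be left alone.
- jug: Metal loose jug with a handle, 76 mm across, 90 mm high, on the counter to the right of the machine. Origin at the centre of its underside. To be left alone.

How it is judged:
By the outcome, as a careful person would: the job done as asked, in the order asked, and still so for the second after the job is handed in, with the robot touching nothing.
It also fails if it takes over 56 s, if anything falls off the work surface, if the arm or the gripper's body presses on something with over 40 N, if the wrist force passes 120 N, or if a joint passes its speed limit or range.

## Working session

There is one attempt and no reset: what is moved stays moved. The work goes in short steps, Python scripts to look and compute and a shell command to move; the robot and the scene stay as the last step left them, time stands still between calls to the robot, and variables do not carry over. Pictures are saved under pics/ and viewed, and the job is handed in when it is done.

```bash
mkdir -p pics; python3 - <<'E'
from station import ctrl
import cv2
for n in ["scene","side","wrist"]:
    im=ctrl.camera(n); cv2.imwrite(f"pics/{n}0.png",im[:,:,::-1])
    m=ctrl.camera_model(n); print(n,m["fx"],m["cx"],m["cy"],(-m["R"].T@m["t"]).round(3),m["R"].round(2).tolist())
o=ctrl.get_obs()
print(o["time_s"],o["ee_pos"],o["eef_rot"],o["force"],o["grip_width"],ctrl.tip_reach)
E
```

```text
scene 405.9061487283809 251.0542995577308 189.2560456519683 [1.116 0.415 0.996] [[-0.61, 0.79, -0.01], [0.64, 0.49, -0.6], [-0.46, -0.37, -0.8]]
side 419.88474956879344 261.19322752885165 189.57778098214015 [ 0.086 -0.793  0.726] [[0.84, -0.55, 0.0], [-0.31, -0.47, -0.83], [0.45, 0.69, -0.56]]
wrist 280.95286076062587 258.28500459307224 193.4155581285834 [ 0.247 -0.496  0.383] [[0.32, -0.95, -0.0], [-0.92, -0.31, 0.26], [-0.25, -0.08, -0.97]]
0.15 [ 0.17546273 -0.52108525  0.2270315 ] [-3.14074381e+00 -6.51566195e-05  3.24755833e-01] [-0.57006456 -0.62776238 -0.70731532] 0.09402187675081937 0.022
```

View pics/scene0.png

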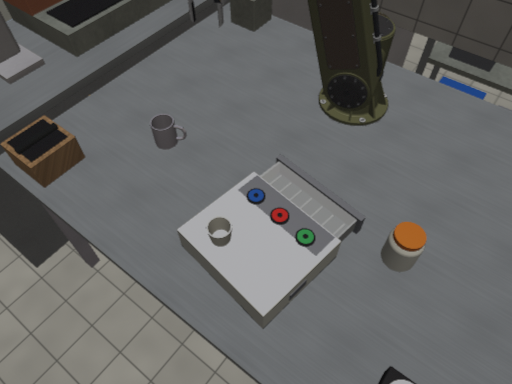

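View pics/side0.png

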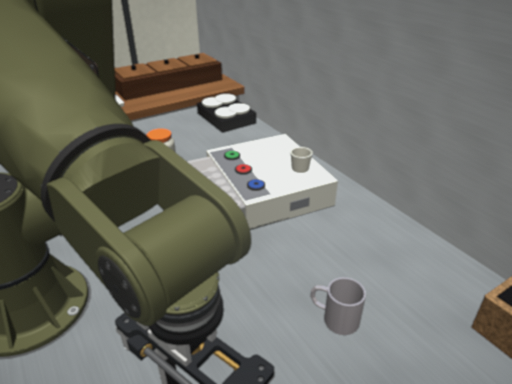

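View pics/wrist0.png

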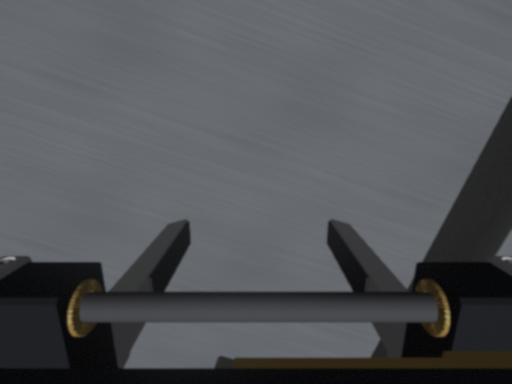

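The scene picture shows blue at about (256,195), red (280,215) and green (305,236). The open drawer's front edge runs from (278,163) to (360,225), the jug is near (165,132), the tub near (405,245) and the cup near (220,232). Next I'll measure these.

```bash
cat > h.py <<'E'
from station import ctrl
import cv2, numpy as np
def ray(n,u,v,z,m=None):
    m=m or ctrl.camera_model(n)
    d=m["R"].T@np.array([(u-m["cx"])/m["fx"],(v-m["cy"])/m["fy"],1]); c=-m["R"].T@m["t"]
    return c+d*(z-c[2])/d[2]
def eyes(n,im,lim=None):
    hsv=cv2.cvtColor(im,cv2.COLOR_RGB2HSV); out={}
    for c,(a,b) in dict(blue=(105,130),green=(50,85),red=(0,6)).items():
        mk=cv2.inRange(hsv,(a,140,60),(b,255,255))
        if c=="red": mk|=cv2.inRange(hsv,(172,140,60),(180,255,255))
        mk=cv2.morphologyEx(mk,cv2.MORPH_CLOSE,np.ones((5,5)))
        k,l,s,ce=cv2.connectedComponentsWithStats(mk)
        out[c]=[(ce[i].round(1).tolist(),int(s[i,4]),ray(n,*ce[i],0.098).round(4).tolist()) for i in range(1,k) if s[i,4]>40]
    return out
E
python3 - <<'E'
from h import *
for n in ["scene","side"]:
    im=cv2.imread(f"pics/{n}0.png")[:,:,::-1].copy()
    for c,l in eyes(n,im).items(): print(n,c,l)
for p in [(278,163),(360,225)]: print("panel top",ray("scene",*p,0.082))
im=cv2.imread("pics/scene0.png"); cv2.imwrite("pics/crop0.png",cv2.resize(im[140:330,150:440],None,fx=2.7,fy=2.7,interpolation=cv2.INTER_CUBIC))
E
```

```text
scene blue [([462.7, 87.3], 298, [-0.1695, 0.304, 0.098]), ([255.5, 195.0], 166, [0.6038, 0.0207, 0.098])]
scene green [([305.0, 236.1], 191, [0.6301, 0.1985, 0.098])]
scene red [([279.3, 214.7], 192, [0.6167, 0.1094, 0.098])]
side blue [([255.4, 183.6], 88, [0.5958, 0.0119, 0.098])]
side green []
side red [([242.7, 168.1], 85, [0.6087, 0.0998, 0.098])]
panel top [ 0.46266115 -0.00381397  0.082     ]
panel top [0.50609025 0.29072425 0.082     ]
```

View pics/crop0.png

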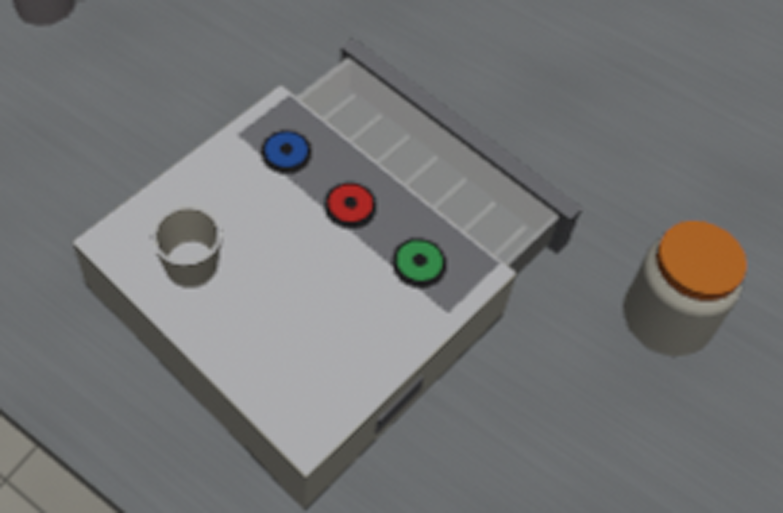

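```bash
python3 - <<'E'
from h import *
b=np.array([.6038,.0207]);g=np.array([.6301,.1985]);mid=(b+g)/2
y=(g-b)/np.linalg.norm(g-b); x=np.array([y[1],-y[0]]); print("yaw",np.arctan2(x[1],x[0]))
for nm,p,z in [("pr",(279.6,154.8),.082),("pl",(364.8,218.5),.082),("tub",(409,236),.12),("jug",(163,122),.09),("jugbase",(166,144),0.0),("cup",(220,226),.145)]:
    w=ray("scene",*p,z)[:2]; d=w-mid; print(nm,w.round(3),"machine",(d@x-.08).round(3),(d@y).round(3))
o=ctrl.get_obs(); p=o["ee_pos"][:2]; a=o["eef_rot"][2]
tx=np.array([np.cos(a),np.sin(a)]);ty=np.array([np.sin(a),-np.cos(a)])
t=mid-.34*x; d=t-p; print(t,"toolshift mm",(d@tx*1000).round(),(d@ty*1000).round(),"dist",np.linalg.norm(d))
E
```

```text
yaw -0.14685413100470043
pr [ 0.434 -0.019] machine -0.243 -0.154
pl [0.481 0.291] machine -0.241 0.16
tub [0.487 0.407] machine -0.252 0.275
jug [ 0.55 -0.39] machine -0.073 -0.504
jugbase [ 0.562 -0.388] machine -0.061 -0.5
cup [0.758 0.029] machine 0.071 -0.059
[0.28060966 0.15935113] toolshift mm 317.0 -611.0 dist 0.6885125587760126
```

```bash
python3 -m creep '{"xyz": [[20,-25,0],[30,-40,0],[30,-40,0],[30,-40,0],[30,-40,0]], "spin": [0,0,0,0,0]}' 0 10
python3 -m creep '{"xyz": [[30,-40,0],[30,-40,0],[30,-40,0],[30,-40,0],[30,-40,0]], "spin": [0,0,0,0,0]}'
python3 -m creep '{"xyz": [[30,-40,0],[30,-40,0],[30,-40,0],[20,-40,0],[0,0,0]], "spin": [0,0,0,0,0]}'
```

```text
time_s: 0.78
ee_pos: [0.2493, -0.2996, 0.2274]
eef_rot: [-3.142, -0.0, 0.324]
force: [1.0, -0.5, 0.6]
grip_width: 0.0475
time_s: 1.4
ee_pos: [0.3276, -0.0622, 0.2276]
eef_rot: [3.141, -0.0, 0.325]
force: [0.9, -1.0, -1.0]
grip_width: 0.0008
time_s: 2.02
ee_pos: [0.3805, 0.1249, 0.2271]
eef_rot: [-3.141, 0.001, 0.328]
force: [0.0, -0.6, 0.1]
grip_width: 0.0005
```

```bash
python3 -m creep '{"xyz": [[0,0,0],[0,0,0],[0,0,0],[0,0,0]], "spin": [0.157,0.158,0.157,0]}'
python3 - <<'E'
from h import *
for n in ["wrist","side"]:
    m=ctrl.camera_model(n); im=ctrl.camera(n); cv2.imwrite(f"pics/{n}1.png",im[:,:,::-1])
print(ctrl.get_obs()["force"])
E
```

```text
time_s: 2.52
ee_pos: [0.3806, 0.1221, 0.2274]
eef_rot: [3.141, 0.0, -0.147]
force: [-0.4, 0.2, -0.4]
grip_width: 0.0004
[-0.16605344 -0.16048247  0.35650418]
```

View pics/wrist1.png

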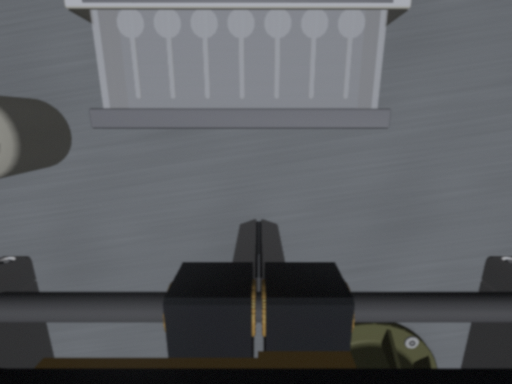

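The wrist view shows the drawer panel square to the tool. Its top runs from column 90 to 389, with the outer edge at row 127; the closed fingers are near column 258.

```bash
python3 - <<'E'
from h import *
o=ctrl.get_obs(); p=o["ee_pos"]; a=o["eef_rot"][2]
x=np.array([np.cos(a),np.sin(a)]);y=np.array([-x[1],x[0]])
L=ray("wrist",90,126,.082)[:2];R=ray("wrist",389,126,.082)[:2]
for w in (L,R): print(w,((w-p[:2])@x).round(4),((w-p[:2])@y).round(4))
print(np.linalg.norm(L-R))
E
```

```text
[0.47261322 0.2881006 ] 0.0672 0.1772
[ 0.42749829 -0.02108382] 0.067 -0.1353
0.31245857978652036
```

```bash
python3 -m creep '{"xyz": [[0,-20,30],[0,0,45],[0,0,45],[0,0,40],[0,0,0]], "spin": [0,0,0,0,0]}'
python3 -m creep '{"xyz": [[20,0,0],[20,0,0],[10,0,0],[5,0,0],[5,0,0]], "spin": [0,0,0,0,0]}'
python3 -m creep '{"xyz": [[6,0,0],[8,0,0],[8,0,0],[8,0,0],[0,0,0]], "spin": [0,0,0,0,0]}'
```

```text
time_s: 3.25
ee_pos: [0.3823, 0.1421, 0.0658]
eef_rot: [3.14, 0.005, -0.145]
force: [0.4, -0.6, 0.7]
grip_width: 0.0004
time_s: 3.88
ee_pos: [0.4427, 0.134, 0.0678]
eef_rot: [-3.142, 0.0, -0.147]
force: [-2.7, -0.2, 2.4]
grip_width: 0.0003
time_s: 4.5
ee_pos: [0.4733, 0.1294, 0.0674]
eef_rot: [-3.141, -0.001, -0.147]
force: [-0.2, 1.1, -0.5]
grip_width: 0.0005
```

```bash
python3 -m creep '{"xyz": [[8,0,0],[8,0,0],[8,0,0],[8,0,0],[0,0,0]], "spin": [0,0,0,0,0]}'
python3 -m creep '{"xyz": [[4,0,0],[4,0,0],[0,0,0]], "spin": [0,0,0]}'
python3 - <<'E'
from h import *
cv2.imwrite("pics/scene2.png",cv2.resize(ctrl.camera("scene")[120:320,150:440,::-1],None,fx=2.7,fy=2.7))
E
```

```text
time_s: 5.12
ee_pos: [0.5052, 0.1247, 0.0676]
eef_rot: [-3.141, -0.001, -0.147]
force: [0.1, 0.9, -0.1]
grip_width: 0.0004
time_s: 5.5
ee_pos: [0.5127, 0.1236, 0.0676]
eef_rot: [-3.141, -0.001, -0.147]
force: [0.4, -0.1, 0.1]
grip_width: 0.0004
```

View pics/scene2.png

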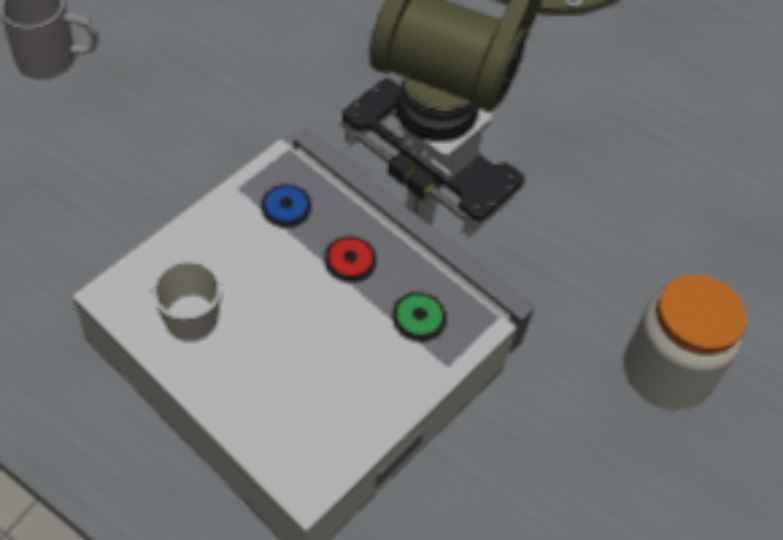

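The drawer is almost shut, with a small gap still showing behind the panel. I'll continue in small steps until I feel the stop.

```bash
python3 -m creep '{"xyz": [[3,0,0],[0,0,0]], "spin": [0,0]}'
python3 -m creep '{"xyz": [[3,0,0],[0,0,0]], "spin": [0,0]}'
python3 -m creep '{"xyz": [[2,0,0],[0,0,0]], "spin": [0,0]}'
```

```text
time_s: 5.8
ee_pos: [0.5154, 0.1232, 0.0675]
eef_rot: [-3.141, -0.0, -0.147]
force: [-0.3, -0.1, 0.8]
grip_width: 0.0004
time_s: 6.05
ee_pos: [0.5184, 0.1227, 0.0675]
eef_rot: [-3.142, -0.0, -0.147]
force: [-0.6, -0.1, 0.3]
grip_width: 0.0002
time_s: 6.3
ee_pos: [0.5203, 0.1225, 0.0674]
eef_rot: [-3.142, -0.0, -0.147]
force: [-0.9, -0.0, -0.6]
grip_width: 0.0002
```

```bash
python3 -m creep '{"xyz": [[2,0,0],[0,0,0]], "spin": [0,0]}'
python3 -m creep '{"xyz": [[2,0,0],[0,0,0]], "spin": [0,0]}'
python3 -m creep '{"xyz": [[2,0,0],[0,0,0]], "spin": [0,0]}'
```

```text
time_s: 6.55
ee_pos: [0.5222, 0.1222, 0.0674]
eef_rot: [-3.142, -0.0, -0.147]
force: [-0.6, -1.3, -0.0]
grip_width: 0.0004
time_s: 6.8
ee_pos: [0.5243, 0.1219, 0.0674]
eef_rot: [-3.142, -0.0, -0.147]
force: [-0.1, 0.5, -1.0]
grip_width: 0.0007
time_s: 7.05
ee_pos: [0.5262, 0.1215, 0.0674]
eef_rot: [-3.142, -0.0, -0.147]
force: [-0.8, 0.9, -0.7]
grip_width: 0.0004
```

```bash
python3 -m creep '{"xyz": [[2,0,0],[0,0,0]], "spin": [0,0]}'
python3 -m creep '{"xyz": [[2,0,0],[0,0,0]], "spin": [0,0]}'
python3 - <<'E'
from h import *
cv2.imwrite("pics/scene3.png",cv2.resize(ctrl.camera("scene")[120:320,150:440,::-1],None,fx=2.7,fy=2.7))
E
```

```text
time_s: 7.3
ee_pos: [0.5263, 0.1215, 0.0674]
eef_rot: [3.141, 0.005, -0.147]
force: [-17.8, 1.3, 11.6]
grip_width: 0.0008
time_s: 7.55
ee_pos: [0.5264, 0.1215, 0.0674]
eef_rot: [3.14, 0.009, -0.147]
force: [-35.7, 3.6, 24.1]
grip_width: 0.0001
```

View pics/scene3.png

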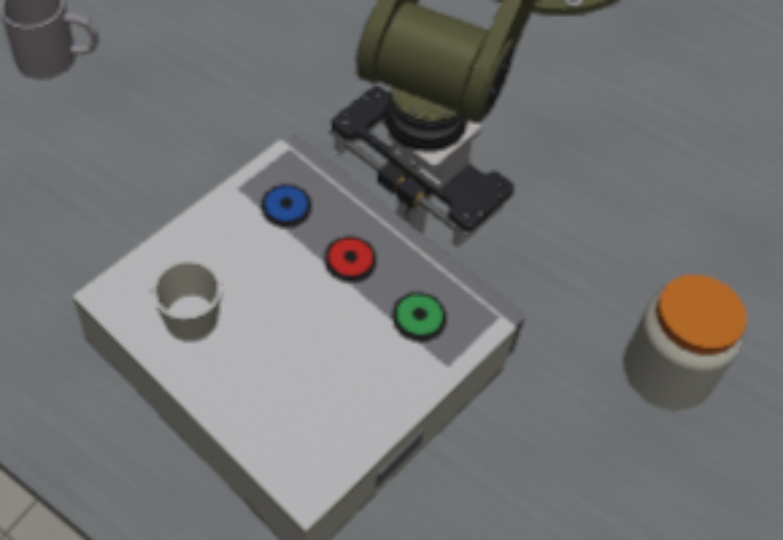

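The drawer is against its hard stop: the TCP stays at 0.5264 while the force climbs to 36 N, and the picture shows the panel gap closed. Now I'll back off and lift.

```bash
python3 -m creep '{"xyz": [[-10,0,0],[-30,0,0],[0,0,-40],[0,0,-60],[0,0,-50]], "spin": [0,0,0,0,0]}'
python3 -m creep '{"xyz": [[0,40,0],[0,40,0],[0,0,0],[0,0,0]], "spin": [0,0,0,0]}'
python3 - <<'E'
from h import *
o=ctrl.get_obs(); im=ctrl.camera("wrist"); cv2.imwrite("pics/wrist4.png",im[:,:,::-1])
p=o["ee_pos"]; a=o["eef_rot"][2]; x=np.array([np.cos(a),np.sin(a)]);ty=np.array([x[1],-x[0]])
print(p,a)
for c,l in eyes("wrist",im).items():
    for e in l:
        d=np.array(e[2])[:2]-p[:2]; print(c,e,"tool mm",(d@x*1e3).round(1),(d@ty*1e3).round(1))
E
```

```text
time_s: 8.22
ee_pos: [0.4906, 0.1268, 0.2199]
eef_rot: [-3.141, -0.002, -0.147]
force: [0.8, 0.2, 0.1]
grip_width: 0.0007
time_s: 8.72
ee_pos: [0.4789, 0.048, 0.2176]
eef_rot: [-3.141, -0.001, -0.148]
force: [-0.2, 0.5, 0.2]
grip_width: 0.0003
[0.47893119 0.04798906 0.21758513] -0.1475790596222022
blue ([271.4, 60.0], 1670, [0.6017, 0.0195, 0.098]) tool mm 125.6 10.1
green ([72.8, 60.2], 1692, [0.628, 0.1967, 0.098]) tool mm 125.6 -169.0
red ([172.0, 60.1], 1791, [0.6148, 0.1082, 0.098]) tool mm 125.5 -79.5
```

View pics/wrist4.png

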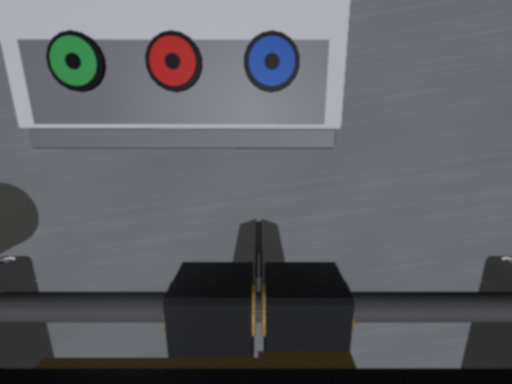

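The wrist view shows the drawer shut and the eyes in a row at row 60: blue at (271,60), red at (172,60), green at (73,60). The positions match the scene camera to within 2 mm. Now I'll move above blue, check, and lower.

```bash
python3 -m creep '{"xyz": [[40,10,0],[45,0,0],[40,0,0],[0,0,0],[0,0,0]], "spin": [0,0,0,0,0]}'
python3 - <<'E'
from h import *
o=ctrl.get_obs(); im=ctrl.camera("wrist"); cv2.imwrite("pics/wrist5.png",im[:,:,::-1])
s=ctrl.camera("side"); cv2.imwrite("pics/side5.png",s[:,:,::-1])
p=o["ee_pos"]; a=o["eef_rot"][2]; x=np.array([np.cos(a),np.sin(a)]);ty=np.array([x[1],-x[0]])
print(p,a)
for c,l in eyes("wrist",im).items():
    for e in l:
        d=np.array(e[2])[:2]-p[:2]; print(c,e,"tool mm",(d@x*1e3).round(1),(d@ty*1e3).round(1))
E
```

```text
time_s: 9.4
ee_pos: [0.6004, 0.0203, 0.217]
eef_rot: [3.142, 0.001, -0.146]
force: [0.6, 0.4, 0.2]
grip_width: -0.0001
[0.60044249 0.02032465 0.21704354] -0.14628615793150135
blue ([260.7, 193.3], 1152, [0.6013, 0.0189, 0.098]) tool mm 1.1 1.3
green ([80.6, 193.0], 792, [0.6285, 0.2001, 0.098]) tool mm 1.6 -181.9
red ([172.3, 193.0], 1202, [0.6149, 0.1078, 0.098]) tool mm 1.6 -88.6
```

View pics/wrist5.png

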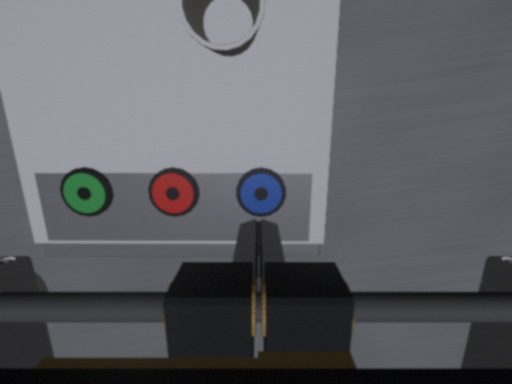

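The fingertips are centred over blue (261,193) to within 2 mm, and the cup is clear ahead. I'll lower to 3 cm above the eye and hold.

```bash
python3 -m creep '{"xyz": [[1,1,25],[0,0,25],[0,0,17],[0,0,0],[0,0,0]], "spin": [0,0,0,0,0]}'
python3 -m creep '{"xyz": [[0,0,0],[0,0,0],[0,0,0],[0,0,0],[0,0,0]], "spin": [0,0,0,0,0]}'
python3 - <<'E'
from h import *
cv2.imwrite("pics/side6.png",ctrl.camera("side")[:,:,::-1])
E
```

```text
time_s: 10.12
ee_pos: [0.6021, 0.0184, 0.1515]
eef_rot: [-3.141, -0.001, -0.147]
force: [0.5, 0.4, 0.3]
grip_width: 0.0001
time_s: 10.75
ee_pos: [0.6017, 0.0184, 0.1504]
eef_rot: [-3.142, 0.0, -0.147]
force: [0.2, 0.3, 0.5]
grip_width: 0.0005
```

View pics/side6.png

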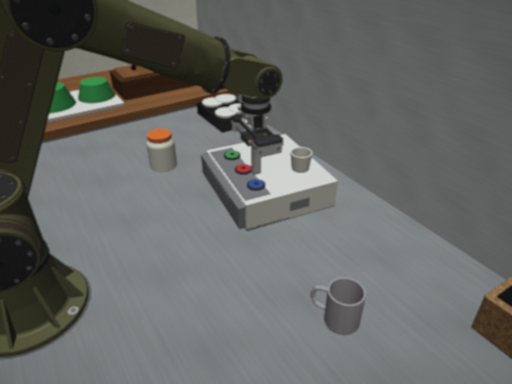

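```bash
python3 -m creep '{"xyz": [[0,0,0],[0,0,0],[0,0,0],[0,0,0],[0,0,0]], "spin": [0,0,0,0,0]}'
python3 -m creep '{"xyz": [[0,0,0],[0,0,0],[0,0,0],[0,0,0],[0,0,0]], "spin": [0,0,0,0,0]}'
python3 -m creep '{"xyz": [[0,0,0],[0,0,0],[0,0,0],[0,0,0],[0,0,0]], "spin": [0,0,0,0,0]}'
python3 -m creep '{"xyz": [[0,0,0],[0,0,0],[0,0,0],[0,0,0],[0,0,0]], "spin": [0,0,0,0,0]}'
```

```text
time_s: 11.42
ee_pos: [0.6017, 0.0184, 0.1504]
eef_rot: [3.142, 0.0, -0.147]
force: [0.7, 0.3, 0.3]
grip_width: 0.0004
time_s: 12.05
ee_pos: [0.6017, 0.0183, 0.1504]
eef_rot: [3.142, 0.0, -0.147]
force: [-0.3, 0.8, 0.2]
grip_width: 0.0005
time_s: 12.68
ee_pos: [0.6017, 0.0184, 0.1504]
eef_rot: [-3.142, -0.0, -0.147]
force: [-0.0, 0.6, -0.3]
grip_width: 0.0005
time_s: 13.3
ee_pos: [0.6017, 0.0184, 0.1504]
eef_rot: [3.142, 0.0, -0.147]
force: [-0.9, 0.5, -0.9]
grip_width: 0.0003
```

The side view shows the fingertips about 3 cm above blue (256,184), touching nothing, and they were held for about 3 s. Now I'll lift high, cross over red, and go to green.

```bash
python3 -m creep '{"xyz": [[0,0,-30],[0,0,-40],[0,0,-30],[0,0,0]], "spin": [0,0,0,0]}'
python3 -m creep '{"xyz": [[0,-45,0],[0,-45,0],[0,-45,0],[0,-44,0],[0,0,0]], "spin": [0,0,0,0,0]}'
python3 -m creep '{"xyz": [[0,0,0],[0,0,0]], "spin": [0,0]}'
python3 - <<'E'
from h import *
o=ctrl.get_obs(); im=ctrl.camera("wrist"); cv2.imwrite("pics/wrist7.png",im[:,:,::-1])
p=o["ee_pos"]; a=o["eef_rot"][2]; x=np.array([np.cos(a),np.sin(a)]);ty=np.array([x[1],-x[0]])
print(p,a)
for c,l in eyes("wrist",im).items():
    for e in l:
        d=np.array(e[2])[:2]-p[:2]; print(c,e,"tool mm",(d@x*1e3).round(1),(d@ty*1e3).round(1))
E
```

```text
time_s: 13.8
ee_pos: [0.6024, 0.0183, 0.2528]
eef_rot: [-3.141, -0.004, -0.147]
force: [-0.5, -0.6, 0.0]
grip_width: 0.0007
time_s: 14.42
ee_pos: [0.6275, 0.198, 0.2484]
eef_rot: [3.141, 0.002, -0.144]
force: [0.5, 0.6, 0.9]
grip_width: 0.0005
time_s: 14.68
ee_pos: [0.628, 0.1943, 0.2502]
eef_rot: [3.141, 0.0, -0.148]
force: [0.0, -0.1, 1.1]
grip_width: 0.0004
[0.62800967 0.19430821 0.2501882 ] -0.1484489725225826
blue ([415.6, 186.8], 956, [0.6018, 0.0198, 0.098]) tool mm -0.1 176.5
red ([336.2, 186.9], 927, [0.615, 0.1086, 0.098]) tool mm -0.2 86.7
```

View pics/wrist7.png

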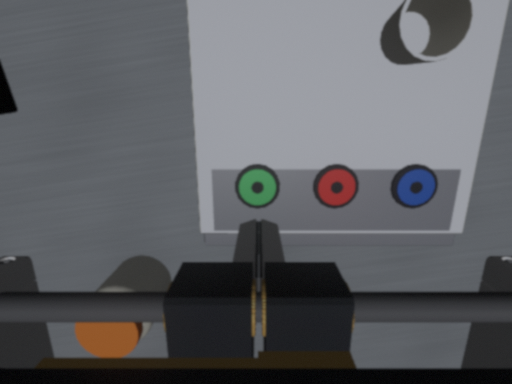

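Green is at (258,187), under the fingertips. My mask missed it, but red and blue place it about 3 mm further left. I'll correct by that, lower and hold.

```bash
python3 -m creep '{"xyz": [[0,-3,30],[0,0,40],[0,0,30],[0,0,0],[0,0,0]], "spin": [0,0,0,0,0]}'
python3 -m creep '{"xyz": [[0,0,0],[0,0,0],[0,0,0],[0,0,0],[0,0,0]], "spin": [0,0,0,0,0]}'
python3 -m creep '{"xyz": [[0,0,0],[0,0,0],[0,0,0],[0,0,0],[0,0,0]], "spin": [0,0,0,0,0]}'
python3 -m creep '{"xyz": [[0,0,0],[0,0,0],[0,0,0],[0,0,0],[0,0,0]], "spin": [0,0,0,0,0]}'
python3 -m creep '{"xyz": [[0,0,0],[0,0,0],[0,0,0],[0,0,0],[0,0,0]], "spin": [0,0,0,0,0]}'
python3 - <<'E'
from h import *
cv2.imwrite("pics/scene8.png",cv2.resize(ctrl.camera("scene")[100:320,150:440,::-1],None,fx=2.7,fy=2.7))
E
```

```text
time_s: 15.35
ee_pos: [0.6291, 0.1981, 0.1522]
eef_rot: [-3.141, -0.002, -0.148]
force: [-1.0, 0.2, 0.6]
grip_width: 0.0
time_s: 15.98
ee_pos: [0.6284, 0.1984, 0.1505]
eef_rot: [3.142, 0.0, -0.147]
force: [-0.6, 0.6, -0.8]
grip_width: 0.0002
time_s: 16.6
ee_pos: [0.6284, 0.1984, 0.1504]
eef_rot: [-3.142, 0.0, -0.147]
force: [0.4, 0.9, -0.5]
grip_width: 0.0004
time_s: 17.23
ee_pos: [0.6284, 0.1984, 0.1505]
eef_rot: [-3.142, -0.0, -0.147]
force: [-0.7, -0.2, 0.6]
grip_width: 0.0008
time_s: 17.85
ee_pos: [0.6284, 0.1984, 0.1504]
eef_rot: [3.142, 0.0, -0.147]
force: [0.1, 0.4, 0.2]
grip_width: 0.0004
```

View pics/scene8.png

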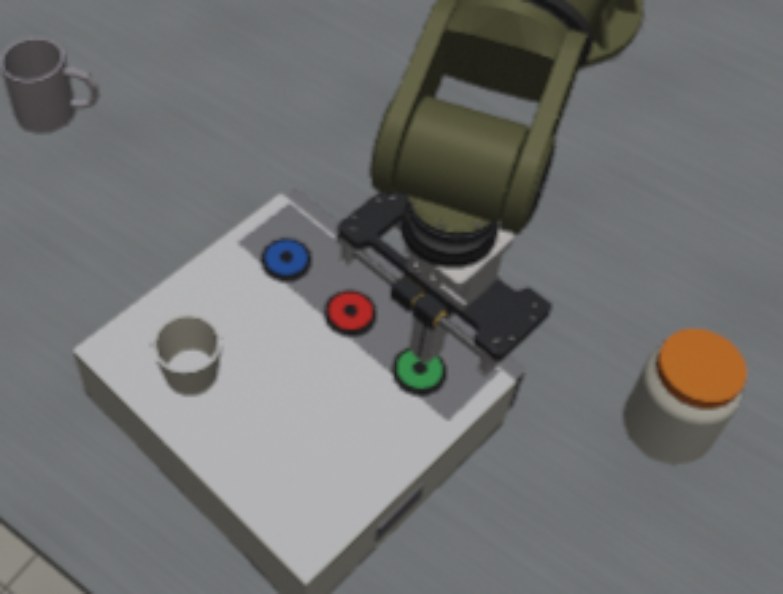

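The fingertips hang above green and nothing has moved. A moment more hold, then I'll lift.

```bash
python3 -m creep '{"xyz": [[0,0,0],[0,0,0],[0,0,0],[0,0,0],[0,0,0]], "spin": [0,0,0,0,0]}'
python3 -m creep '{"xyz": [[0,0,-30],[0,0,-45],[0,0,-45],[0,0,-40],[0,0,0]], "spin": [0,0,0,0,0]}'
python3 -m creep '{"xyz": [[0,0,0],[0,0,0],[0,0,0],[0,0,0]], "spin": [0,0,0,0]}'
python3 - <<'E'
from h import *
im=ctrl.camera("scene"); cv2.imwrite("pics/scene9.png",cv2.resize(im[100:320,150:440,::-1],None,fx=2.7,fy=2.7))
print(eyes("scene",im)); cv2.imwrite("pics/wrist9.png",ctrl.camera("wrist")[:,:,::-1])
E
```

```text
time_s: 18.52
ee_pos: [0.6284, 0.1984, 0.1505]
eef_rot: [-3.142, -0.0, -0.147]
force: [0.3, 0.3, 0.9]
grip_width: 0.0008
time_s: 19.15
ee_pos: [0.629, 0.1986, 0.314]
eef_rot: [-3.139, -0.005, -0.147]
force: [1.1, -0.9, -0.6]
grip_width: 0.0005
time_s: 19.65
ee_pos: [0.6284, 0.1984, 0.3101]
eef_rot: [3.141, 0.0, -0.147]
force: [0.4, -0.3, 0.5]
grip_width: 0.0001
{'blue': [([462.7, 87.3], 298, [-0.1695, 0.304, 0.098]), ([255.5, 195.0], 166, [0.6038, 0.0207, 0.098])], 'green': [([305.0, 236.2], 188, [0.6302, 0.1986, 0.098])], 'red': [([279.3, 214.7], 193, [0.6168, 0.1093, 0.098])]}
```

View pics/scene9.png

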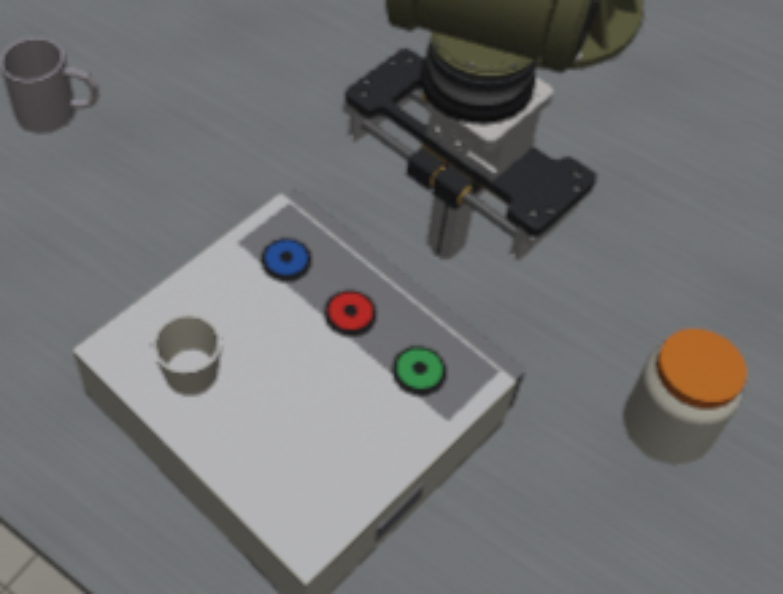

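View pics/wrist9.png

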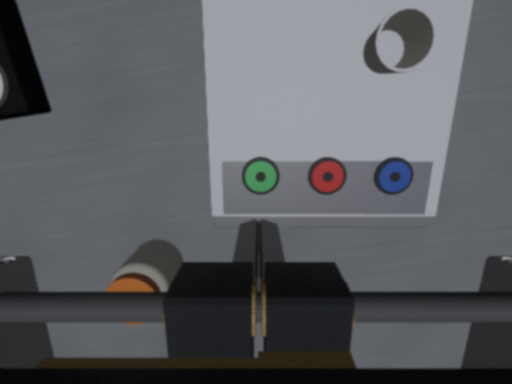

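The hand is well above the machine, with the tips about 0.19 m over the eyes. The drawer is shut and the cup, tub and jug have not moved.

```bash
python3 -c "
from station import ctrl
print(ctrl.hand_in())"
```

```text
the job is handed in; nothing more can be done
None
```

The job is done and handed in at about 19.8 s, though `hand_in` gives no verdict.

- **Drawer:** With the gripper closed and empty, I pushed the drawer to its hard stop. The arm stopped moving and the force rose to about 36 N along the push (43 N in all at the wrist). The last pictures show it still shut.
- **Eyes:** I held the fingertips about 3 cm above the blue eye for about 3 s, then did the same over the green eye. Both holds were centred to within about 2 mm. I crossed over red with the fingertips about 13 cm above it.
- **Finish:** The hand ended with the fingertips about 19 cm above the eyes, touching nothing. The eyes measured within 0.1 mm of where they started. The cup, tub and jug look unmoved in the pictures; I did not measure them again.
- **Disagreements:** The side camera put the eyes about 12 mm from where the scene camera did. I used the scene and wrist cameras, which agreed to about 2 mm. My colour mask missed the green eye in one wrist picture, so I placed it from the red and blue eyes and confirmed it by eye.

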